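# Set the carving jig's end stop three clicks clear of the blank

## Robot

A 7-joint arm with a two-finger parallel gripper is mounted at the origin on the work surface. World frame = base frame: x ahead of the robot, y to its left, z up, the work surface at z = 0. Lengths are in mm, angles in rad, forces in N, time in s.
With the tool pointing down it reaches from about 400 to 875 mm from the base axis. Payload 4.4 kg.
Tool frame: the origin (TCP) lies midway between the tips of the shut fingers; the grasp point (between the pads) lies 19 mm behind it; x points along the fingers, z is the direction in which the jaws open and shut, and the axes are right-handed (so a half turn about x gives the same grasp; the last joint's range is limited). The gripper opens to 85 mm and grips with 20 to 120 N. Pads are 22 mm wide; open, the fingers measure 114 mm over their backs; the gripper's body (76 mm by 85 mm) begins 54 mm behind the grasp point. The pads swing forward as they close: fully open they stand 13 mm farther back than shut.
Start: joints at [1.042, 0.628, 0.038, 1.517, -0.027, 0.996, -0.02], TCP at [290.224, -581.625, 231.313] pointing down, gripper open.
Joint ranges: [-3.06, 3.06], [-0.37, 2.12], [-1.25, 1.32], [0.18, 2.47], [-1.1, 4.24], [0.23, 1.98], [-2.94, 2.94]. Speed limits (rad/s): [2.57, 2.57, 3.14, 3.14, 3.14, 3.14, 3.14].

## Interface

Orientations are given as [roll, pitch, yaw] about the fixed x, y, z axes, in that order (R = Rz(yaw) Ry(pitch) Rx(roll)).
In Python, from cell import ctrl gives the robot as it stands. The module is installed in compiled form; this text tells all that it offers.
- The arm moves only by the tool servo_tool, never from a script. Its argument "rows" is a list of rows, each an object of numbers: "dx", "dy", "dz": the shift along the tool's x, y, z in units of 750 mm (1.0 is 750 mm); "wx", "wy", "wz": the turn, a rotation vector about the tool's x, y, z in units of 6 degrees (1.0 is 6 degrees); "fingers": the closure, from 0 (fully open) to 1 (shut). In form: [{"dx": .., "dy": .., "dz": .., "wx": .., "wy": .., "wz": .., "fingers": ..}, ...]. A call has 1 to 5 rows; each row shifts and turns the commanded pose from where the row before left it, along the tool's axes as they then stand; what a row does not reach is not made up. A row lasts 1/8 s, in which the tool goes at most 62.5 mm and 10.7 degrees, less where a joint would pass 70% of its speed; a pose out of reach is approached as far as the arm can. A call with a number of a shift or a turn outside -1 to 1 is refused whole. A call with a gripper value outside its range is refused whole. The fingers move at their own pace and stop on an object; the grip force is fixed at half the most. Time passes only in rows, so rows that do not move let the fingers close. It gives the time, the measured TCP pose, the force and the opening at its end, in the units of the state.
- ctrl.read_state(): the state, without advancing time (a new reading comes with each control period).
- ctrl.get_image(name): name is "side" or "top" or "wrist"; returns the picture (420x560x3 uint8, red, green, blue); there is no depth.
- ctrl.camera_info(name): a dict with "fovy" (degrees; the focal length in pixels is half the picture's height over the tangent of half this angle, whatever the lens; pixels are square), "cx", "cy" (the principal point, pixels), "k1" (the pictures are not rectified: a ray, as slopes to the right and down, at radius r is drawn at 1 + k1 r^2 times it, then the intrinsics apply), "R" (3x3) and "t" (3): a world point X has camera coordinates R X + t. Camera axes: x right, y down, z forward; pixel columns grow to the right and rows downward; lengths in mm; the calibration is good to about 2 mm. A picture is of the moment at which its call begins: read the wrist's pose just before it. camera_info takes no time and is no camera call; for the wrist camera it gives the pose at the moment of the call.
- ctrl.finish_job(): hands the job in, once; it reports no verdict.
Trained networks look in the newest picture that a camera, given by its name, has taken for a name from the list of things; names that differ only in an ending like _2 or _b are one class to them, and where a whole thing is asked for, a point or a joint stands for the part that bears it (a point fixed in the world has none). Each returns a list of dicts, best first, with "conf" (0 to 1); they miss things now and then, are a little off and sometimes report something else, mostly with a low value. They report only what shows in the picture. A call takes as long as a camera call.
- ctrl.search_frame(label, camera): "extent" ([centre column, centre row, width, height] in pixels, round what is visible of it).
- ctrl.silhouettes(label, camera): "region" (420x560 bool, what is visible of it) and "extent" ([centre column, centre row, width, height] in pixels, round what is visible of it).
- ctrl.mark_of(label, camera): "point" ([column, row] in pixels: a listed point, or the origin of a listed thing).
The state is a dict: "clock": time; "qpos": joint angles; "qd": joint speeds; "tau": joint torques, N m; "eef_pos": TCP position; "tool_rot": TCP orientation; "force": force on the tool from outside, world axes, zero at the start; "torque": the same for the moment, N m; "width": finger opening in mm.
Only numpy, scipy, OpenCV 4.12 (cv2) and the standard library are available. Lean on these libraries where they do the work, as an engineer would, in place of code of your own. Each camera call takes 0.05 s, during which the arm holds its last target.

## Task

Set the end stop of the carving jig: turn the black click dial clockwise, by feel, until the rubber nose touches and gently presses the sawn tail of the clamped wooden blank for a moment. Then turn it back anticlockwise by three clicks, counted from that touch, and let go of the dial so that it rests in its click. Press no harder than a light hand would (under 30 N on the wood), and leave the other things on the bench where they are.

Things in the scene. Friction and masses are not known exactly. Their poses are not given: they have to be found in the camera images.
- dial_grip (a point): Click dial: square black upright knob, 36 x 36 mm, 45 mm tall, white line on top, on a 58 mm flange (top 27 mm below this point). This point: on its upright axis, 18 mm below the knob's flat top, 82 mm above the bench; z up, x along the white line, square to a flat side, turning with it. 16 clicks a turn; starts in a click; let go, it drops into the nearest. Turns many clicks either way; under 1.5 rad a grasp.
- jig: Plywood jig board 200 x 470 x 18 mm, fixed, yawed. Origin: on the bench, under the dial's axis; y: from dial to blank. Dial housing: steel, 96 x 96 mm, top 50 mm above the bench. Dial clockwise from above drives the stop bar towards the blank, 4 mm a click; anticlockwise withdraws it. The dial resists with about 0.1 N m as it leaves a click, falling evenly to nothing half way, then pulls itself on with up to 0.1 N m into the next.
- nose_tip (a point): Foremost point of the round rubber nose (22 mm across, centre line 34 mm above the bench) on the end of the steel stop bar; y: its direction of travel, towards the tail. The nose is sprung, yielding about 1 mm per 12 N. 10 N on it adds a steady 0.10 N m at the dial, against clockwise turning, on top of the clicks' push and pull. It starts 11 to 25 mm from the tail.
- blank: Carved red-brown board with lattice lines, rounded, 100 mm wide, 24 mm thick, held by two steel clamps; it cannot move and is not handled. Origin: on its underside; y: along it, away from the nose. Its 44 mm wide tail points at the nose; the end was sawn by hand, so its distance from the origin is known only as 94 to 106 mm and must be found by touch.
- nose: The sprung rubber nose itself; its origin is the point nose_tip.

How it is judged (in metres and radians):
On the way:
1. the nose rests against the blank's tail, pressing it with more than 3 N for 0.2 s (contact force between nose and blank above 3 N), for 0.2 s.
At the end, for the whole second after the job is handed in: The nose stands still, three clicks back from the touch: its tip is 8.6 to 14.4 mm (about 2.2 to 3.6 clicks of 4 mm) from the sawn end of the tail, and the dial is released (y of tail_c0 in the frame of nose_tip between 0.0266 and 0.0324 m and linear speed of nose below 0.002 m/s).
It fails at once if the nose presses the blank with more than 30 N (contact force between nose and blank above 30 N).
It fails at once if something lying loose on the bench or the jig is moved more than 30 mm (distance of any of pencil, sanding_block, steel_rule, brush, screwdriver, offcut_a, offcut_b from where it was at the start of the episode above 0.03 m).
It also fails if it takes over 72 s, if anything falls off the work surface, if the arm or the gripper's body presses on something with over 40 N, if the wrist force passes 120 N, or if a joint passes its speed limit or range.

## Working session

There is one attempt and no reset: what is moved stays moved. The work goes in short steps, Python scripts to look and compute and a tool call to move; the robot and the scene stay as the last step left them, time stands still between calls to the robot, and variables do not carry over. Pictures are saved under pics/ and viewed, and the job is handed in when it is done.

Besides the shell and the picture viewer there is one more tool, called after "Call:" as a command line: name --argument value ..., lists and objects as JSON in quotes. servo_tool: Moves the arm, as the interface text tells. Its arguments: {"type":"object","properties":{"rows":{"type":"array"}},"required":["rows"]}

```bash
mkdir -p pics; cat > h.py <<'E'
from cell import ctrl
import numpy as np, cv2
def save(n,f):
    im=ctrl.get_image(n); cv2.imwrite('pics/'+f,im[:,:,::-1]); return im
def ray(n,p):
    c=ctrl.camera_info(n); f=210/np.tan(np.radians(c['fovy'])/2)
    d=np.array([(p[0]-c['cx'])/f,(p[1]-c['cy'])/f]); u=d.copy()
    for _ in range(20): u=d/(1+c['k1']*(u@u))
    R=np.array(c['R']);t=np.array(c['t'])
    v=R.T@np.array([u[0],u[1],1]); return -R.T@t, v/np.linalg.norm(v)
def proj(n,X):
    c=ctrl.camera_info(n); f=210/np.tan(np.radians(c['fovy'])/2)
    x=np.array(c['R'])@np.array(X)+np.array(c['t']); u=x[:2]/x[2]; u=u*(1+c['k1']*(u@u))
    return u*f+[c['cx'],c['cy']]
def atz(n,p,z):
    o,v=ray(n,p); return o+v*(z-o[2])/v[2]
def tri(rs):
    A=0;b=0
    for o,v in rs:
        P=np.eye(3)-np.outer(v,v);A=A+P;b=b+P@o
    X=np.linalg.solve(A,b); return X,[np.linalg.norm((np.eye(3)-np.outer(v,v))@(X-o)) for o,v in rs]
E
python3 - <<'E'
from h import *
np.set_printoptions(precision=2,suppress=True)
print(ctrl.read_state())
for n in ['side','top','wrist']:
    save(n,n+'0.png')
    c=ctrl.camera_info(n);print(n,c['fovy'],-np.array(c['R']).T@np.array(c['t']))
    for l in ['dial_grip','jig','nose_tip','blank']:
        print(n,l,[(np.array(d['point']),round(d['conf'],2)) for d in ctrl.mark_of(l,n)[:2]])
E
```

```text
{'clock': 0.0, 'qpos': array([ 1.04,  0.63,  0.04,  1.52, -0.03,  1.  , -0.02]), 'qd': array([ 0.,  0., -0.,  0., -0.,  0., -0.]), 'tau': array([ -0.  , -56.34,   1.23, -19.35,   0.01,   0.01,  -0.  ]), 'eef_pos': array([ 289.94, -581.05,  230.38]), 'tool_rot': array([-3.13,  1.57,  2.05]), 'force': array([ 0.95, -0.83, -0.58]), 'torque': array([-0.07,  0.04, -0.02]), 'width': 85.13879146876026}
side 44.99525697823688 [ 181.84 -321.51  630.08]
side dial_grip [(array([362.1, 325.8]), 0.64)]
side jig [(array([363.9, 350. ]), 0.95)]
side nose_tip [(array([311.6, 291.7]), 0.52)]
side blank [(array([260.3, 246.1]), 0.94)]
top 45.73877707197958 [475.73  15.02 734.38]
top dial_grip [(array([423.2, 255.2]), 0.76)]
top jig [(array([408.6, 255. ]), 0.91)]
top nose_tip [(array([339.4, 248.5]), 0.69)]
top blank []
wrist 58.02258894300998 [ 363.28 -545.38  374.07]
wrist dial_grip []
wrist jig []
wrist nose_tip []
wrist blank []
```

View pics/side0.png

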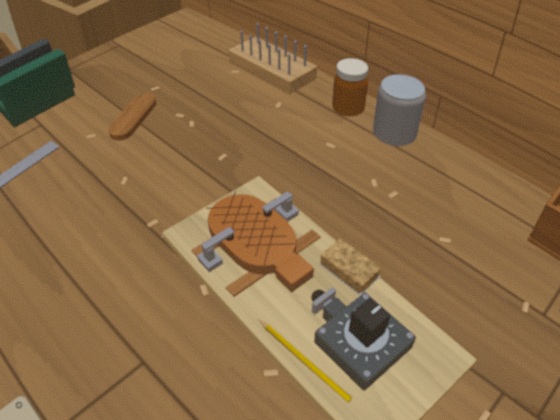

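View pics/top0.png

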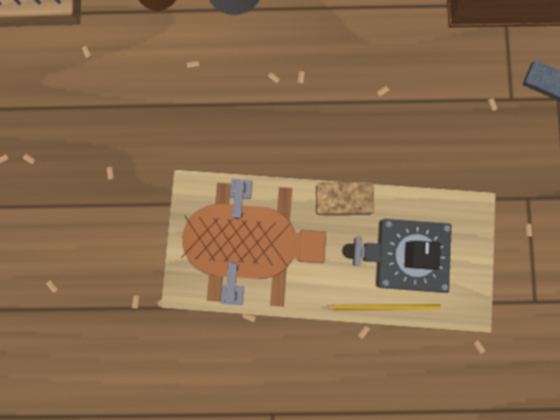

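```bash
python3 - <<'E'
from h import *
np.set_printoptions(precision=2,suppress=True)
D={'dial':((362.1,325.8),(423.2,255.2),82),'jig':((363.9,350),(408.6,255),0),'nose':((311.6,291.7),(339.4,248.5),34)}
for k,(a,b,z) in D.items():
    print(k,tri([ray('side',a),ray('top',b)]),atz('side',a,z),atz('top',b,z))
print(atz('side',(260.3,246.1),18))
E
```

```text
dial (array([ 476.48, -170.28,   73.76]), [np.float64(4.5318703924066694), np.float64(4.531870392406673)]) [ 468.44 -169.79   82.  ] [ 479.71 -171.18   82.  ]
jig (array([ 481.47, -173.15,    2.62]), [np.float64(0.8584939711656517), np.float64(0.8584939711657399)]) [ 483.41 -173.08    0.  ] [ 480.88 -173.2     0.  ]
nose (array([490.99, -68.3 ,  27.45]), [np.float64(0.7561661662869597), np.float64(0.7561661662868306)]) [487.04 -70.58  34.  ] [491.4  -68.04  34.  ]
[502.1   49.72  18.  ]
```

```bash
python3 - <<'E'
import cv2
a=cv2.imread('pics/top0.png')[205:305,330:465]; b=cv2.imread('pics/side0.png')[270:390,295:430]
cv2.imwrite('pics/z0.png',cv2.resize(a,None,fx=5.5,fy=5.5,interpolation=2)); cv2.imwrite('pics/z1.png',cv2.resize(b,None,fx=4.5,fy=4.5,interpolation=2))
E
```

```text
(no output)
```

View pics/z0.png

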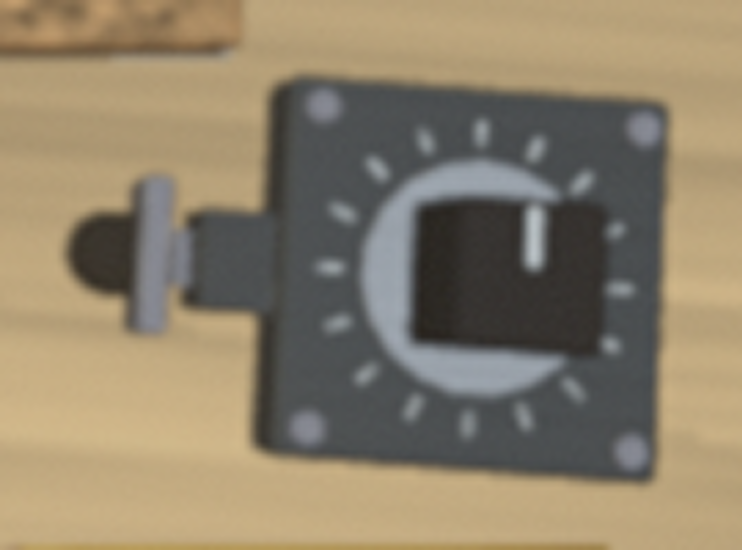

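View pics/z1.png

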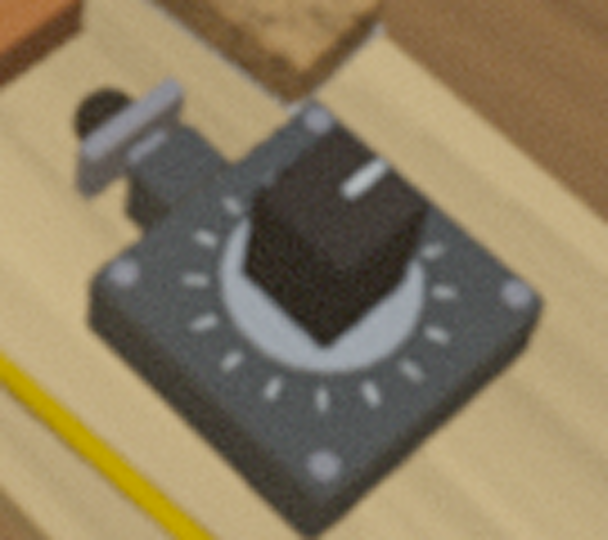

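```bash
python3 - <<'E'
from h import *
np.set_printoptions(precision=2,suppress=True)
t=lambda x,y:(330+x/5.5-.4,205+y/5.5-.4); s=lambda x,y:(295+x/4.5-.4,270+y/4.5-.4)
print(tri([ray('top',t(537,278)),ray('side',s(335,195))]))
print(atz('top',t(537,278),100),atz('side',s(335,195),100))
T=[t(324,105),t(647,128),t(630,452),t(308,427)]; S=[s(318,118),s(517,293),s(323,465),s(122,272)]
P=np.array([atz('top',p,51) for p in T]);Q=np.array([atz('side',p,51) for p in S])
for p in (P,Q): print(p,p.mean(0)); 
# match: top T: [left-top]= +y,+x
for p in T:
    print([ (tri([ray('top',p),ray('side',q)])[0], round(max(tri([ray('top',p),ray('side',q)])[1]),1)) for q in S if np.linalg.norm(atz('top',p,51)-atz('side',q,51))<25])
e=P[0]-P[1]; print(np.degrees(np.arctan2(e[1],e[0]))-90); e=P[3]-P[2]; print(np.degrees(np.arctan2(e[1],e[0]))-90)
a=atz('top',t(535,207),100)-atz('top',t(534,270),100);print('line',np.degrees(np.arctan2(a[1],a[0])))
a=atz('side',s(378,165),100)-atz('side',s(348,190),100);print('line',np.degrees(np.arctan2(a[1],a[0])))
E
```

```text
(array([ 479.  , -170.35,  100.73]), [np.float64(0.8058923295043195), np.float64(0.80589232950432)])
[ 479.58 -171.16  100.  ] [ 478.75 -169.65  100.  ]
[[ 523.81 -134.48   51.  ]
 [ 516.62 -214.82   51.  ]
 [ 436.79 -206.39   51.  ]
 [ 444.29 -127.29   51.  ]] [ 480.38 -170.74   51.  ]
[[ 523.84 -134.96   51.  ]
 [ 516.63 -214.81   51.  ]
 [ 436.69 -207.29   51.  ]
 [ 443.68 -127.23   51.  ]] [ 480.21 -171.07   51.  ]
[(array([ 523.97, -134.71,   50.54]), np.float64(0.2))]
[(array([ 516.62, -214.81,   51.02]), np.float64(0.0))]
[(array([ 436.92, -206.92,   49.98]), np.float64(0.3))]
[(array([ 444.09, -127.23,   50.52]), np.float64(0.2))]
-5.111053107582904
-5.4184904223792785
line -3.7084556847809584
line -5.080408951111529
```

```bash
python3 - <<'E'
from h import *
from scipy.spatial.transform import Rotation as Ro
np.set_printoptions(precision=3,suppress=True)
s=ctrl.read_state(); R=Ro.from_euler('xyz',s['tool_rot']).as_matrix(); print(R)
a=np.radians(-5.2); 
for k in range(4):
    z=np.array([np.cos(a+k*np.pi/2),np.sin(a+k*np.pi/2),0]); x=np.array([0,0,-1.]); T=np.c_[x,np.cross(z,x),z]
    print(k,z,'rotvec tool deg',np.degrees(Ro.from_matrix(R.T@T).as_rotvec()))
d=np.array([480.2,-170.9,200])-s['eef_pos']; print(d, d@R)
n=atz('top',(342.3,250.4),34)
for p in [(326,247,46),(325.5,247,36)]:
  t=atz('top',p[:2],p[2]); y=np.array([-np.sin(a),np.cos(a),0]); print(n,t,(t-n)@y)
im=cv2.imread('pics/top0.png')[225:270,290:360]; cv2.imwrite('pics/z2.png',cv2.resize(im,None,fx=10,fy=10,interpolation=2))
E
```

```text
[[ 0.     0.895  0.446]
 [ 0.     0.446 -0.895]
 [-1.     0.    -0.   ]]
0 [ 0.996 -0.091  0.   ] rotvec tool deg [-58.287   0.001  -0.003]
1 [0.091 0.996 0.   ] rotvec tool deg [-148.287    0.004   -0.001]
2 [-0.996  0.091  0.   ] rotvec tool deg [121.713  -0.003  -0.002]
3 [-0.091 -0.996  0.   ] rotvec tool deg [31.713 -0.001 -0.003]
[189.981 410.726 -31.301] [  31.318  353.346 -282.725]
[488.68  -72.013  34.   ] [493.515 -48.228  46.   ] 24.125245113194808
[488.68  -72.013  34.   ] [493.785 -48.448  36.   ] 23.930316078068184
```

View pics/z2.png

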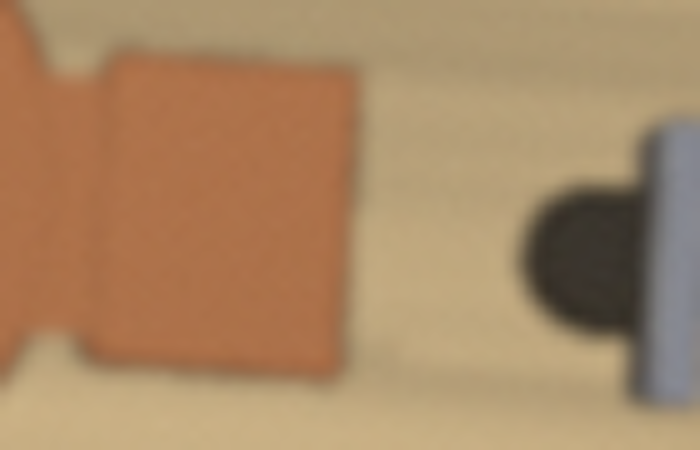

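Call:
servo_tool --rows '[{"dy": 0.0589, "dz": -0.0471, "fingers": 0}, {"dy": 0.0589, "dz": -0.0471, "fingers": 0}, {"dy": 0.0589, "dz": -0.0471, "fingers": 0}, {"dy": 0.0589, "dz": -0.0471, "fingers": 0}, {"dy": 0.0589, "dz": -0.0471, "fingers": 0}]'

```text
schema error: expected keys dx, dy, dz, wx, wy, wz, fingers
```

Call:
servo_tool --rows '[{"dy": 0.0589, "dz": -0.0471, "fingers": 0}, {"dy": 0.0589, "dz": -0.0471, "fingers": 0}, {"dy": 0.0589, "dz": -0.0471, "fingers": 0}, {"wx": -1, "fingers": 0}, {"wx": -1, "fingers": 0}]'

```text
schema error: expected keys dx, dy, dz, wx, wy, wz, fingers
```

Call:
servo_tool --rows '[{"wx": -1, "fingers": 0}, {"wx": -1, "fingers": 0}, {"wx": -1, "fingers": 0}, {"wx": -1, "fingers": 0}, {"wx": -1, "fingers": 0}]'

```text
schema error: expected keys dx, dy, dz, wx, wy, wz, fingers
```

Call:
servo_tool --rows '[{"wx": -1, "fingers": 0}, {"wx": -1, "fingers": 0}, {"wx": -0.72, "fingers": 0}, {"fingers": 0}]'

```text
schema error: expected keys dx, dy, dz, wx, wy, wz, fingers
```

All keys are needed.

Call:
servo_tool --rows '[{"dx": 0, "dy": 0.0589, "dz": -0.0471, "wx": 0, "wy": 0, "wz": 0, "fingers": 0}, {"dx": 0, "dy": 0.0589, "dz": -0.0471, "wx": 0, "wy": 0, "wz": 0, "fingers": 0}, {"dx": 0, "dy": 0.0589, "dz": -0.0471, "wx": 0, "wy": 0, "wz": 0, "fingers": 0}, {"dx": 0, "dy": 0.0589, "dz": -0.0471, "wx": 0, "wy": 0, "wz": 0, "fingers": 0}, {"dx": 0, "dy": 0.0589, "dz": -0.0471, "wx": 0, "wy": 0, "wz": 0, "fingers": 0}]'

```text
clock: 1.38
eef_pos: [409.8, -323.4, 231.6]
tool_rot: [0.662, 1.57, -0.446]
force: [1.1, -0.4, -0.1]
width: 85.3
```

Call:
servo_tool --rows '[{"dx": 0, "dy": 0.0589, "dz": -0.0471, "wx": 0, "wy": 0, "wz": 0, "fingers": 0}, {"dx": 0, "dy": 0.0589, "dz": -0.0471, "wx": 0, "wy": 0, "wz": 0, "fingers": 0}, {"dx": 0, "dy": 0.0589, "dz": -0.0471, "wx": 0, "wy": 0, "wz": 0, "fingers": 0}, {"dx": 0, "dy": 0, "dz": 0, "wx": -1, "wy": 0, "wz": 0, "fingers": 0}, {"dx": 0, "dy": 0, "dz": 0, "wx": -1, "wy": 0, "wz": 0, "fingers": 0}]'

```text
clock: 2.0
eef_pos: [480.9, -169.8, 231.5]
tool_rot: [0.486, 1.57, -0.407]
force: [1.1, -0.0, 1.1]
width: 85.7
```

Call:
servo_tool --rows '[{"dx": 0, "dy": 0, "dz": 0, "wx": -1, "wy": 0, "wz": 0, "fingers": 0}, {"dx": 0, "dy": 0, "dz": 0, "wx": -1, "wy": 0, "wz": 0, "fingers": 0}, {"dx": 0, "dy": 0, "dz": 0, "wx": -1, "wy": 0, "wz": 0, "fingers": 0}, {"dx": 0, "dy": 0, "dz": 0, "wx": -1, "wy": 0, "wz": 0, "fingers": 0}, {"dx": 0, "dy": 0, "dz": 0, "wx": -1, "wy": 0, "wz": 0, "fingers": 0}]'

```text
clock: 2.62
eef_pos: [480.4, -171.0, 231.5]
tool_rot: [-0.026, 1.57, -0.398]
force: [0.0, 0.2, 0.3]
width: 85.8
```

Call:
servo_tool --rows '[{"dx": 0, "dy": 0, "dz": 0, "wx": -1, "wy": 0, "wz": 0, "fingers": 0}, {"dx": 0, "dy": 0, "dz": 0, "wx": -1, "wy": 0, "wz": 0, "fingers": 0}, {"dx": 0, "dy": 0, "dz": 0, "wx": -0.72, "wy": 0, "wz": 0, "fingers": 0}, {"dx": 0, "dy": 0, "dz": 0, "wx": 0, "wy": 0, "wz": 0, "fingers": 0}]'

```text
clock: 3.12
eef_pos: [480.3, -171.1, 231.4]
tool_rot: [0.149, 1.57, 0.058]
force: [-0.1, 1.0, -0.1]
width: 85.6
```

```bash
cat >> h.py <<'E'
from scipy.spatial.transform import Rotation as Ro
def where(target=(480.2,-170.9),ang=-5.2):
    s=ctrl.read_state(); R=Ro.from_euler('xyz',s['tool_rot']).as_matrix()
    d=np.array([target[0],target[1],s['eef_pos'][2]])-s['eef_pos']
    print('t',round(s['clock'],2),'pos',s['eef_pos'],'d tool(units)',d@R/750,'jaw deg',np.degrees(np.arctan2(R[1,2],R[0,2])),'xaxis',R[:,0],'F',s['force'],'T',s['torque'],'q',s['qpos'],'w',s['width'])
E
python3 - <<'E'
from h import *
np.set_printoptions(precision=4,suppress=True)
where(); save('wrist','w1.png')
for l in ['dial_grip','nose_tip']:
    m=ctrl.mark_of(l,'wrist'); print(l,m[:2])
    if m: print(atz('wrist',m[0]['point'],82 if l[0]=='d' else 34))
E
```

```text
t 3.12 pos [ 480.3257 -171.1016  231.4322] d tool(units) [-0.      0.0003 -0.0002] jaw deg -5.221000966206223 xaxis [ 0.0003  0.     -1.    ] F [-0.1333  1.0296 -0.1199] T [-0.0599 -0.0277 -0.0069] q [ 0.4741  0.4381 -0.2641  1.8979  0.1513  0.8244  0.0397] w 85.60968481809
dial_grip [{'point': [280.7, 189.5], 'conf': 0.73}]
[ 478.121  -174.2438   82.    ]
nose_tip [{'point': [285.4, 57.1], 'conf': 0.94}]
[491.326  -71.8663  34.    ]
```

View pics/w1.png

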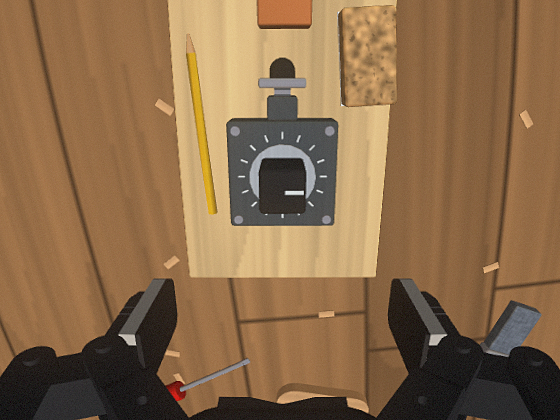

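Call:
servo_tool --rows '[{"dx": 0.0571, "dy": 0, "dz": 0, "wx": 0, "wy": 0, "wz": 0, "fingers": 0}, {"dx": 0.0571, "dy": 0, "dz": 0, "wx": 0, "wy": 0, "wz": 0, "fingers": 0}, {"dx": 0.0571, "dy": 0, "dz": 0, "wx": 0, "wy": 0, "wz": 0, "fingers": 0}, {"dx": 0.0571, "dy": 0, "dz": 0, "wx": 0, "wy": 0, "wz": 0, "fingers": 0}, {"dx": 0, "dy": 0, "dz": 0, "wx": 0, "wy": 0, "wz": 0, "fingers": 0}]'

```text
clock: 3.9
eef_pos: [478.1, -170.2, 57.7]
tool_rot: [2.99, 1.564, 2.9]
force: [-0.0, -0.4, 0.4]
width: 85.3
```

```bash
python3 - <<'E'
from h import *
np.set_printoptions(precision=4,suppress=True)
where(); save('wrist','w2.png'); save('side','s2.png')
print('gap',(atz('wrist',(285,28),46)-atz('wrist',(285,57),34)))
E
```

```text
t 3.9 pos [ 478.0954 -170.2223   57.7117] d tool(units) [-0.     -0.0006  0.0029] jaw deg -5.16882749086116 xaxis [-0.0062  0.0015 -1.    ] F [-0.0147 -0.4128  0.3615] T [ 0.0068 -0.0434  0.0347] q [ 0.3961  0.7112 -0.1637  2.0403  0.2667  0.4163 -0.0642] w 85.34283621220234
gap [ 0.788  10.1239 12.    ]
```

View pics/w2.png

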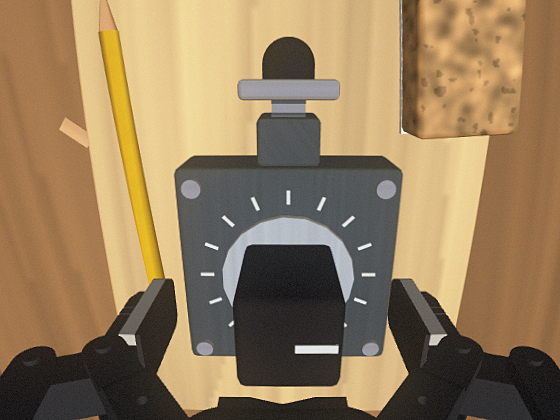

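View pics/s2.png

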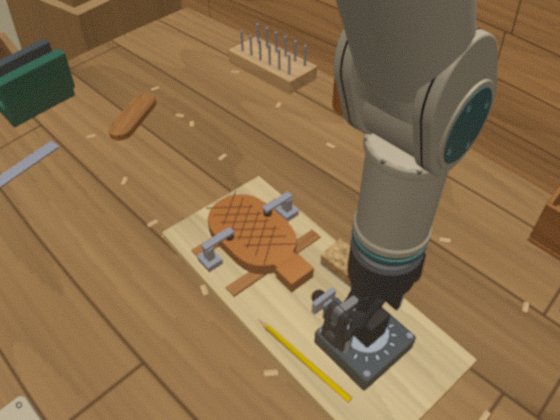

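Call:
servo_tool --rows '[{"dx": 0, "dy": 0, "dz": 0, "wx": 0, "wy": 0, "wz": 0, "fingers": 0}, {"dx": 0, "dy": 0, "dz": 0, "wx": 0, "wy": 0, "wz": 0, "fingers": 0}]'

```text
clock: 4.25
eef_pos: [481.3, -171.4, 61.5]
tool_rot: [-0.228, 1.568, -0.318]
force: [0.3, 0.1, -0.3]
width: 85.6
```

```bash
python3 - <<'E'
from h import *
np.set_printoptions(precision=4,suppress=True)
where()
E
```

```text
t 4.25 pos [ 481.3109 -171.3917   61.5472] d tool(units) [-0.      0.0005 -0.0015] jaw deg -5.184989208374105 xaxis [ 0.0028 -0.0009 -1.    ] F [ 0.3094  0.1151 -0.3323] T [ 0.0265 -0.0577  0.0253] q [ 0.3976  0.7043 -0.1651  2.0383  0.2668  0.4159 -0.0639] w 85.55811947159555
```

Call:
servo_tool --rows '[{"dx": 0, "dy": 0, "dz": 0, "wx": 0, "wy": 0, "wz": 0, "fingers": 1}, {"dx": 0, "dy": 0, "dz": 0, "wx": 0, "wy": 0, "wz": 0, "fingers": 1}, {"dx": 0, "dy": 0, "dz": 0, "wx": 0, "wy": 0, "wz": 0, "fingers": 1}, {"dx": 0, "dy": 0, "dz": 0, "wx": 0, "wy": 0, "wz": 0, "fingers": 1}, {"dx": 0, "dy": 0, "dz": 0, "wx": 0, "wy": 0, "wz": 0, "fingers": 1}]'

```text
clock: 4.88
eef_pos: [480.3, -171.0, 60.3]
tool_rot: [-0.956, 1.571, -1.046]
force: [-1.6, 0.1, 5.2]
width: 35.2
```

```bash
python3 - <<'E'
from h import *
np.set_printoptions(precision=4,suppress=True)
where(); save('wrist','w3.png')
E
```

```text
t 4.88 pos [ 480.3045 -171.0066   60.2553] d tool(units) [-0.      0.0001 -0.0002] jaw deg -5.164968073343851 xaxis [ 0.0001 -0.0001 -1.    ] F [-1.5979  0.0829  5.1831] T [0.0156 0.1459 0.0328] q [ 0.3971  0.7066 -0.1647  2.039   0.267   0.4158 -0.0639] w 35.18430936896974
```

View pics/w3.png

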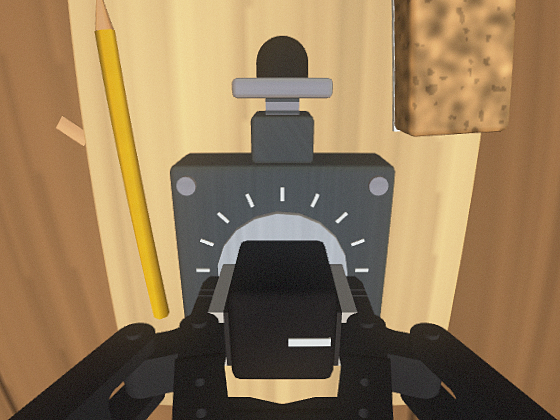

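Call:
servo_tool --rows '[{"dx": 0, "dy": 0, "dz": 0, "wx": 0.75, "wy": 0, "wz": 0, "fingers": 1}, {"dx": 0, "dy": 0, "dz": 0, "wx": 0.75, "wy": 0, "wz": 0, "fingers": 1}, {"dx": 0, "dy": 0, "dz": 0, "wx": 0.75, "wy": 0, "wz": 0, "fingers": 1}, {"dx": 0, "dy": 0, "dz": 0, "wx": 0.75, "wy": 0, "wz": 0, "fingers": 1}, {"dx": 0, "dy": 0, "dz": 0, "wx": 0.75, "wy": 0, "wz": 0, "fingers": 1}]'

```text
clock: 5.55
eef_pos: [480.2, -171.0, 60.3]
tool_rot: [-2.187, 1.571, -2.672]
force: [-1.6, -0.1, 5.7]
width: 35.4
```

```bash
python3 - <<'E'
from h import *
np.set_printoptions(precision=4,suppress=True)
where(); save('top','t3.png')
E
```

```text
t 5.55 pos [ 480.1876 -170.9878   60.2555] d tool(units) [-0.      0.0001 -0.    ] jaw deg -27.813789029362685 xaxis [-0.0001 -0.0001 -1.    ] F [-1.6351 -0.0957  5.746 ] T [0.1117 0.2372 0.1209] q [ 0.3333  0.7031 -0.0693  2.041   0.1151  0.4011 -0.311 ] w 35.355699989927295
```

View pics/t3.png

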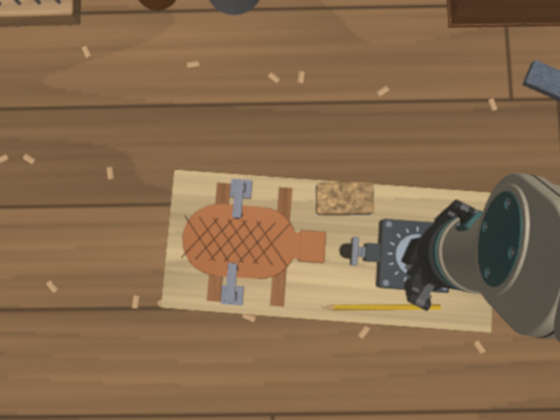

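Call:
servo_tool --rows '[{"dx": 0, "dy": 0, "dz": 0, "wx": 0.75, "wy": 0, "wz": 0, "fingers": 1}, {"dx": 0, "dy": 0, "dz": 0, "wx": 0.75, "wy": 0, "wz": 0, "fingers": 1}, {"dx": 0, "dy": 0, "dz": 0, "wx": 0.75, "wy": 0, "wz": 0, "fingers": 1}, {"dx": 0, "dy": 0, "dz": 0, "wx": 0.75, "wy": 0, "wz": 0, "fingers": 1}, {"dx": 0, "dy": 0, "dz": 0, "wx": 0.75, "wy": 0, "wz": 0, "fingers": 1}]'

```text
clock: 6.22
eef_pos: [480.1, -170.9, 60.3]
tool_rot: [-2.755, 1.57, 2.65]
force: [-0.5, 0.6, 5.4]
width: 35.7
```

Call:
servo_tool --rows '[{"dx": 0, "dy": 0, "dz": 0, "wx": 0.75, "wy": 0, "wz": 0, "fingers": 1}, {"dx": 0, "dy": 0, "dz": 0, "wx": 0.75, "wy": 0, "wz": 0, "fingers": 1}, {"dx": 0, "dy": 0, "dz": 0, "wx": 0.75, "wy": 0, "wz": 0, "fingers": 1}, {"dx": 0, "dy": 0, "dz": 0, "wx": 0.75, "wy": 0, "wz": 0, "fingers": 1}, {"dx": 0, "dy": 0, "dz": 0, "wx": 0.75, "wy": 0, "wz": 0, "fingers": 1}]'

```text
clock: 6.85
eef_pos: [480.0, -170.8, 60.2]
tool_rot: [-2.573, 1.57, 2.439]
force: [-1.7, 0.7, 5.0]
width: 35.4
```

```bash
python3 - <<'E'
from h import *
np.set_printoptions(precision=4,suppress=True)
where(); save('top','t4.png')
E
```

```text
t 6.85 pos [ 479.9965 -170.7722   60.247 ] d tool(units) [-0.      0.0002  0.0002] jaw deg -72.80892591327458 xaxis [-0.0005  0.0004 -1.    ] F [-1.6845  0.6952  5.0323] T [0.1728 0.3105 0.1348] q [ 0.2095  0.7078  0.1161  2.0447 -0.1953  0.3998 -0.7926] w 35.41249154703738
```

View pics/t4.png

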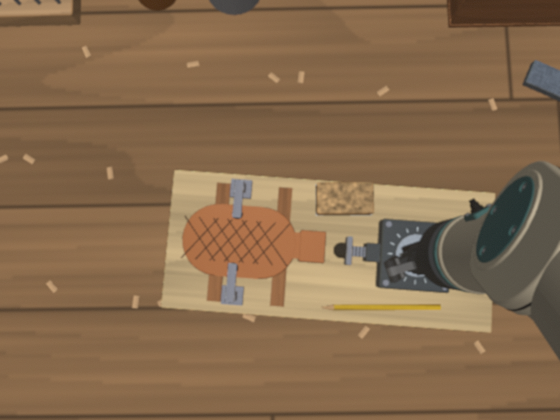

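Call:
servo_tool --rows '[{"dx": 0, "dy": 0, "dz": 0, "wx": 0, "wy": 0, "wz": 0, "fingers": 0}, {"dx": 0, "dy": 0, "dz": 0, "wx": 0, "wy": 0, "wz": 0, "fingers": 0}, {"dx": 0, "dy": 0, "dz": 0, "wx": 0, "wy": 0, "wz": 0, "fingers": 0}, {"dx": 0, "dy": 0, "dz": 0, "wx": 0, "wy": 0, "wz": 0, "fingers": 0}, {"dx": 0, "dy": 0, "dz": 0, "wx": 0, "wy": 0, "wz": 0, "fingers": 0}]'

```text
clock: 7.52
eef_pos: [480.3, -171.0, 60.0]
tool_rot: [2.438, 1.571, 1.17]
force: [0.6, -0.2, 0.4]
width: 85.2
```

```bash
python3 - <<'E'
from h import *
np.set_printoptions(precision=4,suppress=True)
where(); save('wrist','w5.png')
E
```

```text
t 7.53 pos [ 480.3051 -171.0131   59.9781] d tool(units) [ 0.     -0.0001 -0.0002] jaw deg -72.66466321180395 xaxis [ 0.  0. -1.] F [ 0.6439 -0.1983  0.4432] T [ 0.0355 -0.0004 -0.0044] q [ 0.2101  0.7084  0.1155  2.0443 -0.1943  0.3989 -0.7909] w 85.1920373671125
```

View pics/w5.png

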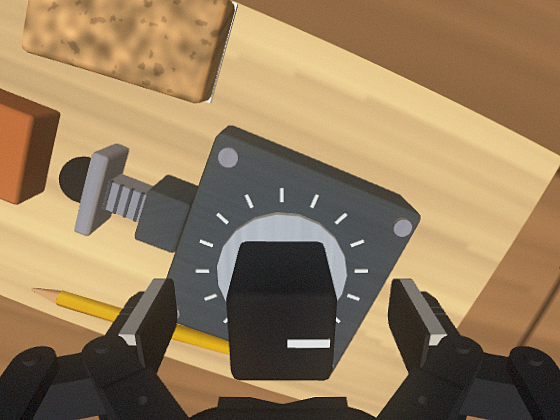

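Call:
servo_tool --rows '[{"dx": 0, "dy": 0, "dz": 0, "wx": -1, "wy": 0, "wz": 0, "fingers": 0}, {"dx": 0, "dy": 0, "dz": 0, "wx": -1, "wy": 0, "wz": 0, "fingers": 0}, {"dx": 0, "dy": 0, "dz": 0, "wx": -1, "wy": 0, "wz": 0, "fingers": 0}, {"dx": 0, "dy": 0, "dz": 0, "wx": -1, "wy": 0, "wz": 0, "fingers": 0}, {"dx": 0, "dy": 0, "dz": 0, "wx": -1, "wy": 0, "wz": 0, "fingers": 0}]'

```text
clock: 8.2
eef_pos: [480.3, -171.0, 60.0]
tool_rot: [0.178, 1.571, -0.563]
force: [0.1, -0.6, 0.3]
width: 85.4
```

Call:
servo_tool --rows '[{"dx": 0, "dy": 0, "dz": 0, "wx": -1, "wy": 0, "wz": 0, "fingers": 0}, {"dx": 0, "dy": 0, "dz": 0, "wx": -1, "wy": 0, "wz": 0, "fingers": 0}, {"dx": 0, "dy": 0, "dz": 0, "wx": -1, "wy": 0, "wz": 0, "fingers": 0}, {"dx": 0, "dy": 0, "dz": 0, "wx": -1, "wy": 0, "wz": 0, "fingers": 0}, {"dx": 0, "dy": 0, "dz": 0, "wx": -1, "wy": 0, "wz": 0, "fingers": 0}]'

```text
clock: 8.82
eef_pos: [480.3, -171.1, 60.0]
tool_rot: [-0.777, 1.571, -0.994]
force: [0.0, -0.4, 0.3]
width: 85.2
```

Call:
servo_tool --rows '[{"dx": 0, "dy": 0, "dz": 0, "wx": -1, "wy": 0, "wz": 0, "fingers": 0}, {"dx": 0, "dy": 0, "dz": 0, "wx": -1, "wy": 0, "wz": 0, "fingers": 0}, {"dx": 0, "dy": 0, "dz": 0, "wx": -1, "wy": 0, "wz": 0, "fingers": 0}, {"dx": 0, "dy": 0, "dz": 0, "wx": -1, "wy": 0, "wz": 0, "fingers": 0}, {"dx": 0, "dy": 0, "dz": 0, "wx": -1, "wy": 0, "wz": 0, "fingers": 0}]'

```text
clock: 9.45
eef_pos: [480.3, -171.1, 60.0]
tool_rot: [-1.61, 1.571, -1.304]
force: [-0.1, -0.5, 0.2]
width: 85.6
```

Call:
servo_tool --rows '[{"dx": 0, "dy": 0, "dz": 0, "wx": 0, "wy": 0, "wz": 0, "fingers": 0}, {"dx": 0, "dy": 0, "dz": 0, "wx": 0, "wy": 0, "wz": 0, "fingers": 0}]'

```text
clock: 9.7
eef_pos: [480.2, -171.1, 60.0]
tool_rot: [-2.128, 1.571, -1.828]
force: [0.3, -0.3, -0.5]
width: 85.5
```

```bash
python3 - <<'E'
from h import *
np.set_printoptions(precision=4,suppress=True)
where(); save('wrist','w6.png'); save('top','t6.png'); save('side','s6.png')
a=cv2.imread('pics/t6.png')[225:270,290:390]; b=cv2.imread('pics/s6.png')[240:320,265:365]
cv2.imwrite('pics/z6.png',np.vstack([cv2.resize(a,None,fx=6,fy=6,interpolation=2),cv2.resize(b,(600,330),interpolation=2)]))
E
```

```text
t 9.7 pos [ 480.2416 -171.0725   60.0288] d tool(units) [-0.      0.0002  0.    ] jaw deg 17.225390213247916 xaxis [-0.     -0.0001 -1.    ] F [ 0.3056 -0.3239 -0.4515] T [0.0722 0.0588 0.0115] q [ 0.4628  0.7147 -0.2631  2.0372  0.4122  0.4397  0.1859] w 85.53858642553931
```

View pics/w6.png

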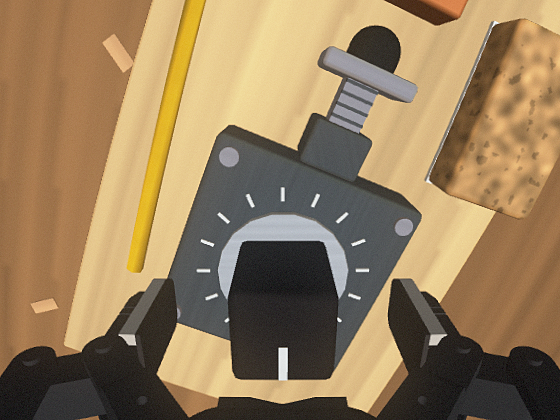

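View pics/z6.png

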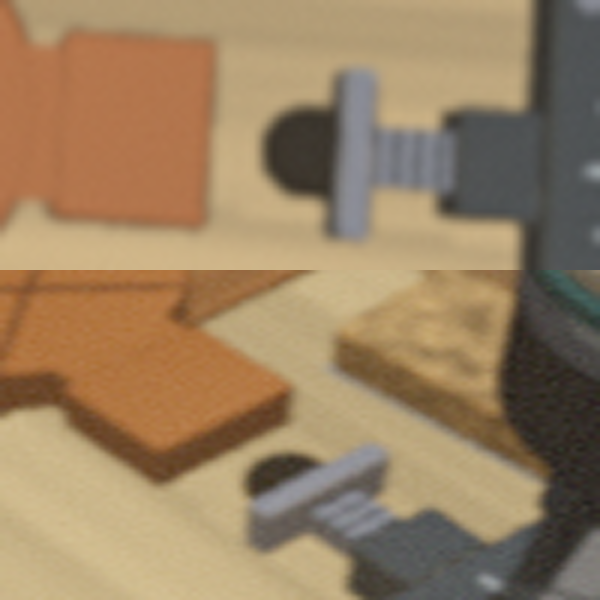

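Call:
servo_tool --rows '[{"dx": 0, "dy": 0, "dz": 0, "wx": 0, "wy": 0, "wz": 0, "fingers": 1}, {"dx": 0, "dy": 0, "dz": 0, "wx": 0, "wy": 0, "wz": 0, "fingers": 1}, {"dx": 0, "dy": 0, "dz": 0, "wx": 0, "wy": 0, "wz": 0, "fingers": 1}, {"dx": 0, "dy": 0, "dz": 0, "wx": 0, "wy": 0, "wz": 0, "fingers": 1}, {"dx": 0, "dy": 0, "dz": 0, "wx": 0, "wy": 0, "wz": 0, "fingers": 1}]'

```text
clock: 10.48
eef_pos: [480.4, -170.9, 60.2]
tool_rot: [-0.458, 1.57, -0.155]
force: [-0.1, 0.8, 2.6]
width: 35.4
```

Call:
servo_tool --rows '[{"dx": 0, "dy": 0, "dz": 0, "wx": 0.75, "wy": 0, "wz": 0, "fingers": 1}, {"dx": 0, "dy": 0, "dz": 0, "wx": 0.75, "wy": 0, "wz": 0, "fingers": 1}, {"dx": 0, "dy": 0, "dz": 0, "wx": 0.75, "wy": 0, "wz": 0, "fingers": 1}, {"dx": 0, "dy": 0, "dz": 0, "wx": 0.75, "wy": 0, "wz": 0, "fingers": 1}, {"dx": 0, "dy": 0, "dz": 0, "wx": 0.75, "wy": 0, "wz": 0, "fingers": 1}]'

```text
clock: 11.1
eef_pos: [480.3, -170.9, 60.2]
tool_rot: [0.112, 1.571, 0.019]
force: [-0.3, 0.7, 2.5]
width: 35.7
```

```bash
python3 - <<'E'
from h import *
np.set_printoptions(precision=4,suppress=True)
where()
E
```

```text
t 11.1 pos [ 480.3302 -170.9358   60.1799] d tool(units) [-0.      0.     -0.0002] jaw deg -5.310175593438947 xaxis [ 0.0002  0.     -1.    ] F [-0.346   0.7326  2.4569] T [0.0812 0.1539 0.1233] q [ 0.3976  0.7068 -0.1654  2.0391  0.2679  0.4157 -0.0674] w 35.65811247501079
```

Call:
servo_tool --rows '[{"dx": 0, "dy": 0, "dz": 0, "wx": 0.75, "wy": 0, "wz": 0, "fingers": 1}, {"dx": 0, "dy": 0, "dz": 0, "wx": 0.75, "wy": 0, "wz": 0, "fingers": 1}, {"dx": 0, "dy": 0, "dz": 0, "wx": 0.375, "wy": 0, "wz": 0, "fingers": 1}, {"dx": 0, "dy": 0, "dz": 0, "wx": 0, "wy": 0, "wz": 0, "fingers": 1}]'

```text
clock: 11.6
eef_pos: [480.3, -170.9, 60.2]
tool_rot: [-1.386, 1.571, -1.672]
force: [-1.0, 0.6, 5.2]
width: 35.4
```

```bash
cat > r.py <<'E'
from h import *
s=ctrl.read_state(); R=Ro.from_euler('xyz',s['tool_rot']).as_matrix()
th=17.3-np.degrees(np.arctan2(R[1,2],R[0,2]))
print('t %.2f turned %.2f deg  mm %.2f  Tz %.4f w %.1f'%(s['clock'],th,th/5.625,s['torque'][2],s['width']),s['force'].round(1))
E
python3 r.py
```

```text
t 11.60 turned 33.69 deg  mm 5.99  Tz -0.0205 w 35.4 [-1.   0.6  5.2]
```

Call:
servo_tool --rows '[{"dx": 0, "dy": 0, "dz": 0, "wx": 0.75, "wy": 0, "wz": 0, "fingers": 1}, {"dx": 0, "dy": 0, "dz": 0, "wx": 0.75, "wy": 0, "wz": 0, "fingers": 1}, {"dx": 0, "dy": 0, "dz": 0, "wx": 0, "wy": 0, "wz": 0, "fingers": 1}]'

```text
clock: 11.98
eef_pos: [480.2, -170.9, 60.2]
tool_rot: [-2.937, 1.571, 2.903]
force: [-0.8, 1.1, 4.7]
width: 35.5
```

```bash
python3 r.py
```

```text
t 11.97 turned 42.71 deg  mm 7.59  Tz -0.1760 w 35.5 [-0.8  1.1  4.7]
```

Call:
servo_tool --rows '[{"dx": 0, "dy": 0, "dz": 0, "wx": 0.75, "wy": 0, "wz": 0, "fingers": 1}, {"dx": 0, "dy": 0, "dz": 0, "wx": 0, "wy": 0, "wz": 0, "fingers": 1}]'

```text
clock: 12.22
eef_pos: [480.2, -170.9, 60.2]
tool_rot: [-2.801, 1.571, 2.961]
force: [-0.7, 1.8, 5.4]
width: 35.5
```

```bash
python3 r.py
```

```text
t 12.22 turned 47.15 deg  mm 8.38  Tz 0.0793 w 35.5 [-0.7  1.8  5.4]
```

Call:
servo_tool --rows '[{"dx": 0, "dy": 0, "dz": 0, "wx": 0.75, "wy": 0, "wz": 0, "fingers": 1}, {"dx": 0, "dy": 0, "dz": 0, "wx": 0, "wy": 0, "wz": 0, "fingers": 1}]'

```text
clock: 12.48
eef_pos: [480.2, -170.9, 60.2]
tool_rot: [-2.929, 1.571, 2.755]
force: [0.0, 0.8, 5.6]
width: 35.2
```

```bash
python3 r.py
```

```text
t 12.47 turned 51.67 deg  mm 9.19  Tz -0.0228 w 35.2 [0.  0.8 5.6]
```

```bash
cat > r.py <<'E'
from h import *
L=[]
for i in range(7):
    s=ctrl.read_state(); R=Ro.from_euler('xyz',s['tool_rot']).as_matrix()
    L.append((17.3-np.degrees(np.arctan2(R[1,2],R[0,2])),s['torque'][2]))
    if i<6: ctrl.get_image('top')
L=np.array(L); th=L[:,0].mean(); e=((th)%22.5)/11.25
print('t %.2f turned %.2f mm %.2f Tz %.3f sd %.3f free-expect %.3f'%(s['clock'],th,th/5.625,L[:,1].mean(),L[:,1].std(),0.1*(1-e)),L[:,1].round(2))
E
python3 r.py
```

```text
t 12.78 turned 51.63 mm 9.18 Tz 0.021 sd 0.033 free-expect 0.041 [-0.02 -0.01  0.08  0.02 -0.    0.04  0.05]
```

Call:
servo_tool --rows '[{"dx": 0, "dy": 0, "dz": 0, "wx": 0.75, "wy": 0, "wz": 0, "fingers": 1}, {"dx": 0, "dy": 0, "dz": 0, "wx": 0.35, "wy": 0, "wz": 0, "fingers": 1}]'

```text
clock: 13.02
eef_pos: [480.2, -170.9, 60.2]
tool_rot: [2.967, 1.57, 2.251]
force: [-1.6, 0.5, 5.9]
width: 35.4
```

```bash
python3 r.py
```

```text
t 13.32 turned 58.28 mm 10.36 Tz -0.029 sd 0.046 free-expect -0.018 [ 0.03 -0.09  0.02 -0.09 -0.03 -0.01 -0.03]
```

Call:
servo_tool --rows '[{"dx": 0, "dy": 0, "dz": 0, "wx": 0.5, "wy": 0, "wz": 0, "fingers": 1}, {"dx": 0, "dy": 0, "dz": 0, "wx": 0, "wy": 0, "wz": 0, "fingers": 1}]'

```text
clock: 13.58
eef_pos: [480.2, -170.8, 60.2]
tool_rot: [2.994, 1.57, 2.227]
force: [-1.5, 1.2, 5.7]
width: 35.4
```

```bash
python3 r.py
```

```text
t 13.88 turned 61.26 mm 10.89 Tz -0.081 sd 0.021 free-expect -0.045 [-0.09 -0.06 -0.06 -0.12 -0.09 -0.08 -0.05]
```

Call:
servo_tool --rows '[{"dx": 0, "dy": 0, "dz": 0, "wx": 0.5, "wy": 0, "wz": 0, "fingers": 1}, {"dx": 0, "dy": 0, "dz": 0, "wx": 0, "wy": 0, "wz": 0, "fingers": 1}]'

```text
clock: 14.12
eef_pos: [480.1, -170.8, 60.2]
tool_rot: [3.057, 1.57, 2.237]
force: [-1.9, 1.2, 5.4]
width: 35.1
```

```bash
python3 r.py; python3 - <<'E'
from h import *
save('top','t7.png'); save('side','s7.png')
a=cv2.imread('pics/t7.png')[225:270,290:390]; b=cv2.imread('pics/s7.png')[240:320,265:365]
cv2.imwrite('pics/z7.png',np.vstack([cv2.resize(a,None,fx=6,fy=6,interpolation=2),cv2.resize(b,(600,330),interpolation=2)]))
E
```

```text
t 14.43 turned 64.27 mm 11.43 Tz -0.110 sd 0.033 free-expect -0.071 [-0.1  -0.16 -0.07 -0.09 -0.16 -0.09 -0.09]
```

View pics/z7.png

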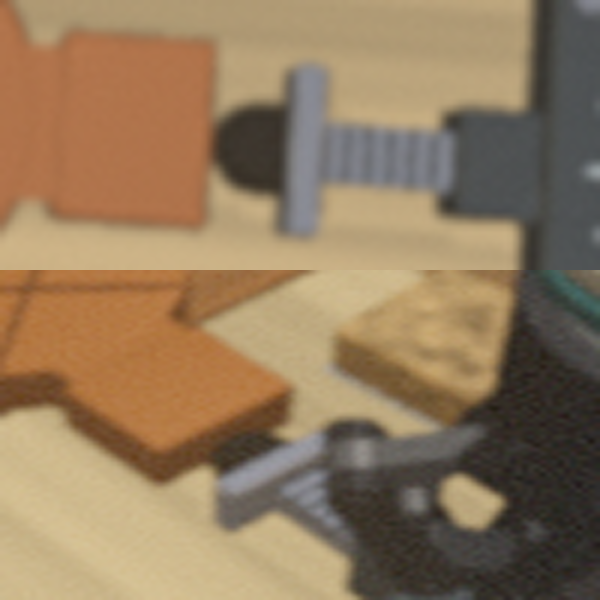

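Call:
servo_tool --rows '[{"dx": 0, "dy": 0, "dz": 0, "wx": 0.4, "wy": 0, "wz": 0, "fingers": 1}, {"dx": 0, "dy": 0, "dz": 0, "wx": 0, "wy": 0, "wz": 0, "fingers": 1}]'

```text
clock: 14.78
eef_pos: [480.1, -170.8, 60.2]
tool_rot: [-3.066, 1.57, 2.355]
force: [-0.5, 1.5, 5.6]
width: 35.1
```

```bash
python3 r.py
```

```text
t 15.07 turned 66.66 mm 11.85 Tz -0.075 sd 0.031 free-expect -0.092 [-0.05 -0.04 -0.08 -0.11 -0.13 -0.05 -0.06]
```

Call:
servo_tool --rows '[{"dx": 0, "dy": 0, "dz": 0, "wx": 0.4, "wy": 0, "wz": 0, "fingers": 1}, {"dx": 0, "dy": 0, "dz": 0, "wx": 0, "wy": 0, "wz": 0, "fingers": 1}]'

```text
clock: 15.32
eef_pos: [480.1, -170.8, 60.1]
tool_rot: [-2.826, 1.57, 2.555]
force: [-1.0, 1.0, 5.4]
width: 35.1
```

```bash
python3 r.py
```

```text
t 15.62 turned 69.01 mm 12.27 Tz 0.091 sd 0.031 free-expect 0.087 [0.05 0.12 0.07 0.11 0.09 0.14 0.05]
```

Call:
servo_tool --rows '[{"dx": 0, "dy": 0, "dz": 0, "wx": 0.35, "wy": 0, "wz": 0, "fingers": 1}, {"dx": 0, "dy": 0, "dz": 0, "wx": 0, "wy": 0, "wz": 0, "fingers": 1}]'

```text
clock: 15.88
eef_pos: [480.1, -170.8, 60.2]
tool_rot: [-2.87, 1.57, 2.474]
force: [-1.5, 0.2, 6.2]
width: 35.3
```

```bash
python3 r.py
```

```text
t 16.18 turned 71.11 mm 12.64 Tz 0.125 sd 0.029 free-expect 0.068 [0.15 0.08 0.16 0.15 0.14 0.12 0.08]
```

Call:
servo_tool --rows '[{"dx": 0, "dy": 0, "dz": 0, "wx": 0.35, "wy": 0, "wz": 0, "fingers": 1}, {"dx": 0, "dy": 0, "dz": 0, "wx": 0, "wy": 0, "wz": 0, "fingers": 1}]'

```text
clock: 16.42
eef_pos: [480.1, -170.8, 60.2]
tool_rot: [-2.877, 1.57, 2.431]
force: [-1.2, 1.6, 5.0]
width: 35.3
```

```bash
python3 r.py
```

```text
t 16.73 turned 73.21 mm 13.01 Tz 0.115 sd 0.030 free-expect 0.049 [0.11 0.1  0.11 0.09 0.1  0.19 0.12]
```

Call:
servo_tool --rows '[{"dx": 0, "dy": 0, "dz": 0, "wx": 0.3, "wy": 0, "wz": 0, "fingers": 1}, {"dx": 0, "dy": 0, "dz": 0, "wx": 0, "wy": 0, "wz": 0, "fingers": 1}]'

```text
clock: 16.98
eef_pos: [480.1, -170.8, 60.2]
tool_rot: [-2.854, 1.57, 2.422]
force: [-0.7, 0.1, 5.4]
width: 35.6
```

```bash
python3 r.py; python3 - <<'E'
from h import *
save('top','t8.png'); save('side','s8.png')
a=cv2.imread('pics/t8.png')[225:270,290:390]; b=cv2.imread('pics/s8.png')[240:320,265:365]
cv2.imwrite('pics/z8.png',np.vstack([cv2.resize(a,None,fx=6,fy=6,interpolation=2),cv2.resize(b,(600,330),interpolation=2)]))
E
```

```text
t 17.27 turned 75.00 mm 13.33 Tz 0.127 sd 0.013 free-expect 0.033 [0.13 0.13 0.12 0.12 0.11 0.15 0.12]
```

View pics/z8.png

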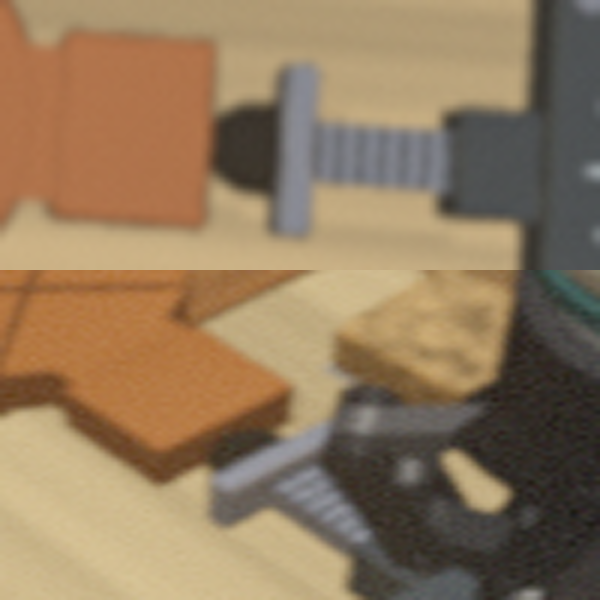

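Call:
servo_tool --rows '[{"dx": 0, "dy": 0, "dz": 0, "wx": 0.25, "wy": 0, "wz": 0, "fingers": 1}, {"dx": 0, "dy": 0, "dz": 0, "wx": 0, "wy": 0, "wz": 0, "fingers": 1}]'

```text
clock: 17.62
eef_pos: [480.1, -170.8, 60.1]
tool_rot: [-2.815, 1.57, 2.435]
force: [-2.0, 1.1, 4.7]
width: 35.1
```

```bash
python3 r.py; python3 r.py
```

```text
t 17.93 turned 76.50 mm 13.60 Tz 0.121 sd 0.025 free-expect 0.020 [0.09 0.15 0.11 0.16 0.11 0.09 0.14]
t 18.23 turned 76.49 mm 13.60 Tz 0.145 sd 0.022 free-expect 0.020 [0.14 0.14 0.16 0.11 0.14 0.18 0.15]
```

Call:
servo_tool --rows '[{"dx": 0, "dy": 0, "dz": 0, "wx": -0.75, "wy": 0, "wz": 0, "fingers": 1}, {"dx": 0, "dy": 0, "dz": 0, "wx": -0.75, "wy": 0, "wz": 0, "fingers": 1}, {"dx": 0, "dy": 0, "dz": 0, "wx": -0.75, "wy": 0, "wz": 0, "fingers": 1}, {"dx": 0, "dy": 0, "dz": 0, "wx": -0.75, "wy": 0, "wz": 0, "fingers": 1}, {"dx": 0, "dy": 0, "dz": 0, "wx": -0.75, "wy": 0, "wz": 0, "fingers": 1}]'

```text
clock: 18.85
eef_pos: [480.2, -170.9, 60.2]
tool_rot: [2.769, 1.57, 2.13]
force: [-0.5, 0.6, 4.3]
width: 35.3
```

Call:
servo_tool --rows '[{"dx": 0, "dy": 0, "dz": 0, "wx": -0.75, "wy": 0, "wz": 0, "fingers": 1}, {"dx": 0, "dy": 0, "dz": 0, "wx": -0.75, "wy": 0, "wz": 0, "fingers": 1}, {"dx": 0, "dy": 0, "dz": 0, "wx": -0.75, "wy": 0, "wz": 0, "fingers": 1}, {"dx": 0, "dy": 0, "dz": 0, "wx": -0.75, "wy": 0, "wz": 0, "fingers": 1}, {"dx": 0, "dy": 0, "dz": 0, "wx": -0.75, "wy": 0, "wz": 0, "fingers": 1}]'

```text
clock: 19.48
eef_pos: [480.3, -170.9, 60.2]
tool_rot: [1.115, 1.571, 0.869]
force: [-1.3, 0.9, 4.6]
width: 35.2
```

Call:
servo_tool --rows '[{"dx": 0, "dy": 0, "dz": 0, "wx": -0.75, "wy": 0, "wz": 0, "fingers": 1}, {"dx": 0, "dy": 0, "dz": 0, "wx": -0.75, "wy": 0, "wz": 0, "fingers": 1}, {"dx": 0, "dy": 0, "dz": 0, "wx": -0.75, "wy": 0, "wz": 0, "fingers": 1}, {"dx": 0, "dy": 0, "dz": 0, "wx": -0.75, "wy": 0, "wz": 0, "fingers": 1}, {"dx": 0, "dy": 0, "dz": 0, "wx": -0.75, "wy": 0, "wz": 0, "fingers": 1}]'

```text
clock: 20.1
eef_pos: [480.4, -171.0, 60.2]
tool_rot: [0.02, 1.57, 0.167]
force: [-0.9, 1.3, 4.9]
width: 35.2
```

Call:
servo_tool --rows '[{"dx": 0, "dy": 0, "dz": 0, "wx": -0.75, "wy": 0, "wz": 0, "fingers": 1}, {"dx": 0, "dy": 0, "dz": 0, "wx": -0.75, "wy": 0, "wz": 0, "fingers": 1}, {"dx": 0, "dy": 0, "dz": 0, "wx": 0, "wy": 0, "wz": 0, "fingers": 1}]'

```text
clock: 20.48
eef_pos: [480.5, -170.9, 60.2]
tool_rot: [0.193, 1.57, 0.495]
force: [-1.7, 1.2, 5.8]
width: 35.3
```

```bash
python3 r.py
```

```text
t 20.77 turned 0.06 mm 0.01 Tz 0.046 sd 0.031 free-expect 0.099 [0.03 0.03 0.11 0.04 0.02 0.07 0.03]
```

Now release, then lift clear.

Call:
servo_tool --rows '[{"dx": 0, "dy": 0, "dz": 0, "wx": 0, "wy": 0, "wz": 0, "fingers": 0}, {"dx": 0, "dy": 0, "dz": 0, "wx": 0, "wy": 0, "wz": 0, "fingers": 0}, {"dx": 0, "dy": 0, "dz": 0, "wx": 0, "wy": 0, "wz": 0, "fingers": 0}, {"dx": 0, "dy": 0, "dz": 0, "wx": 0, "wy": 0, "wz": 0, "fingers": 0}, {"dx": 0, "dy": 0, "dz": 0, "wx": 0, "wy": 0, "wz": 0, "fingers": 0}]'

```text
clock: 21.4
eef_pos: [480.3, -171.0, 60.0]
tool_rot: [1.589, 1.571, 1.889]
force: [0.8, -0.8, 0.5]
width: 85.1
```

Call:
servo_tool --rows '[{"dx": -0.03, "dy": 0, "dz": 0, "wx": 0, "wy": 0, "wz": 0, "fingers": 0}, {"dx": -0.05, "dy": 0, "dz": 0, "wx": 0, "wy": 0, "wz": 0, "fingers": 0}, {"dx": -0.05, "dy": 0, "dz": 0, "wx": 0, "wy": 0, "wz": 0, "fingers": 0}, {"dx": -0.05, "dy": 0, "dz": 0, "wx": 0, "wy": 0, "wz": 0, "fingers": 0}, {"dx": 0, "dy": 0, "dz": 0, "wx": 0, "wy": 0, "wz": 0, "fingers": 0}]'

```text
clock: 22.02
eef_pos: [482.2, -171.5, 197.7]
tool_rot: [-0.633, 1.565, -0.333]
force: [0.7, 0.4, -0.6]
width: 85.5
```

```bash
python3 - <<'E'
from h import *
np.set_printoptions(precision=3,suppress=True)
where(); w=save('wrist','w9.png'); save('top','t9.png')
a=cv2.imread('pics/t9.png')[225:270,290:390]; 
cv2.imwrite('pics/z9.png',np.vstack([cv2.resize(a,None,fx=5.6,fy=5.6,interpolation=2)[:170],w[:,:,::-1]]))
E
```

```text
t 22.02 pos [ 482.177 -171.471  197.669] d tool(units) [-0.     0.002 -0.002] jaw deg 17.168279307422956 xaxis [ 0.006 -0.002 -1.   ] F [ 0.707  0.362 -0.568] T [0.021 0.016 0.039] q [ 0.569  0.5   -0.407  1.934  0.281  0.757  0.301] w 85.54279039235773
```

View pics/z9.png

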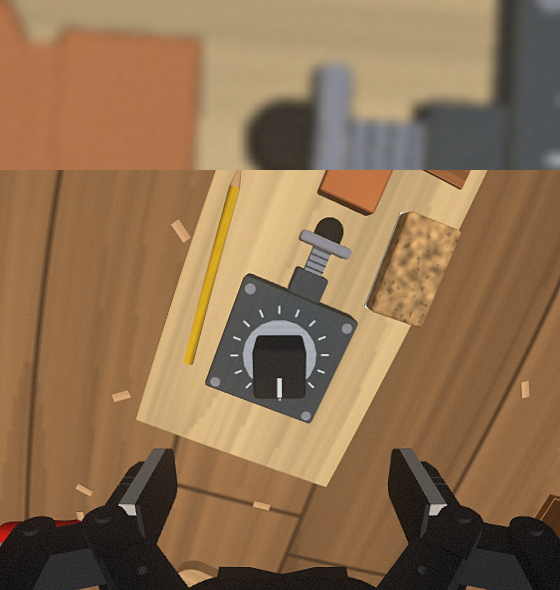

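View pics/t9.png

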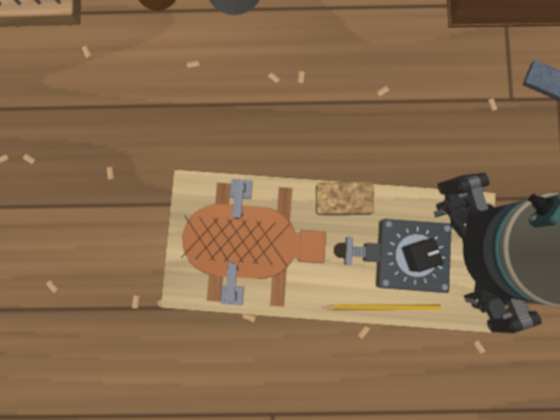

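The gap is 9.1 px, which is 12–13 mm. The dial line is square to the jaw, so it sits in its click, and the loose things are unmoved.

```bash
python3 -c "
from cell import ctrl
print(ctrl.finish_job())"
```

```text
the job is handed in; nothing more can be done
None
```

The end stop is set three clicks back from the touch, and the job was handed in at about 22 s of the 72 s allowed.

**Approach and touch:** I turned the dial clockwise three clicks in one grasp, then regripped and crept on by feel. Torque at the dial began to exceed the clicks' own pattern just past the third click of that grasp, 12.0–12.6 mm on. I pressed to about 12–14 N, judged from torque, and held it for roughly a second.

**Back off and release:** I turned it back 76.5° to the click where that grasp began, which is three clicks from the touch. Then I let go and lifted clear.

**Last checks:**
- The dial sits square in its click.
- The gap is about 12 mm by touch and about 13 mm by camera, against the allowed 8.6–14.4 mm.
- In the last top and wrist pictures, the pencil and the speckled block on the jig look unmoved. The other loose things I did not check one by one.

**Less certain:** the torque readings were noisy (about 0.03 N m). The torque also rose more slowly than the spring figures predict, perhaps from give in the grip. So the contact force is only known to a few newtons, well within 3–30 N.

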